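Tuck the front cover under the lapped rear cover and hold it down for the screws

ROBOT

A 7-joint arm with a two-finger parallel gripper is mounted at the origin on the work surface. World frame = base frame: x ahead of the robot, y to its left, z up, the work surface at z = 0. Lengths are in mm, angles in degrees, forces in N, time in s.
With the tool pointing down it reaches from about 425 to 925 mm from the base axis. Payload 6.8 kg.
Tool frame: the origin (TCP) lies midway between the tips of the shut fingers; the grasp point (between the pads) lies 19 mm behind it; z points along the fingers, y is the line along which they close (so a half turn about z gives the same grasp; the last joint's range is limited). The gripper opens to 88 mm and grips with 3 to 60 N. Pads are 20 mm wide; open, the fingers measure 115 mm over their backs; the gripper's body (75 mm by 178 mm) begins 61 mm behind the grasp point.
Start: joints at [-75.693, 27.33, 1.283, 89.118, -0.659, 63.558, -4.761], TCP at [236.392, 632.271, 222.664] pointing down, gripper open.
Joint ranges: [-169.35, 169.35], [-19.33, 120.38], [-80.79, 83.38], [13.8, 139.57], [-78.32, 258.32], [9.67, 109.79], [-169.56, 169.56]. Speed limits (degrees/s): [136.94, 136.94, 180, 180, 180, 180, 180].

INTERFACE

Orientations are given as a 3x3 rotation matrix whose columns are the frame's x, y, z axes.
In Python, from station import status, camera, order gives the robot as it stands. The module is installed in compiled form; this text tells all that it offers.
- The arm moves only by the tool step_arm, never from a script. Its argument "series" is a list of rows, each a list of 4 numbers: the shift along the tool's x, y, z in mm, then the turn about the tool's z in rad. A call has 1 to 20 rows; each row shifts and turns the commanded pose from where the row before left it, along the tool's axes as they then stand; what a row does not reach is not made up. A row lasts 1/8 s, in which the tool goes at most 62.5 mm and 10.7 degrees, less where a joint would pass 70% of its speed; a pose out of reach is approached as far as the arm can. A call with a gripper value outside its range is refused whole. "hand" is the finger opening in mm, from 0 to 87.8, set as the call begins (left out, the last holds). The fingers move at their own pace and stop on an object; the grip force is fixed at half the most. Time passes only in rows, so rows that do not move let the fingers close. It gives the time, the measured TCP pose, the force, the opening and the grip force at its end, in the units of the state.
- status.observe(): the state, without advancing time (a new reading comes with each control period).
- camera(name): name is "scene" or "side" or "wrist"; returns a dict with "img" (420x560x3 uint8, red, green, blue), "camera_matrix" (3x3 intrinsics, pixels), "dist" ([k1, k2, p1, p2, k3] as OpenCV has them; the pictures are not rectified), "world_to_cam" (4x4, takes a point from world to camera coordinates); the wrist camera has in their place "hand_eye" (4x4, takes a point from camera to tool coordinates, whose origin is the TCP and whose axes are the flange's). Camera axes: x right, y up, looking along -z (the intrinsics and any distortion apply to the point x, -y, -z); pixel columns grow to the right and rows downward; lengths in mm; the calibration is good to about 2 mm. A picture is of the moment at which its call begins: read the wrist's pose just before it. There is no depth.
- order.sign_off(): hands the job in; it is judged then, once.
The state is a dict: "t": time; "joints": joint angles; "joint_vel": joint speeds; "joint_efforts": joint torques, N m; "eef_pos": TCP position; "ee_rot": TCP orientation; "force": force on the tool from outside, world axes, zero at the start; "wrist_torque": the same for the moment, N m; "grip_width": finger opening in mm; "grip_force": force on a finger pad.
Only numpy, scipy, OpenCV 4.12 (cv2) and the standard library are available. Lean on these libraries where they do the work, as an engineer would, in place of code of your own. Each camera call takes 0.05 s, during which the arm holds its last target. There are 200 camera calls.

TASK

Close up the open power unit: take the loose front cover from the bench by its black handle, slide its bare metal edge all the way in under the lapping edge of the hinged rear cover without lifting the rear cover, square and centred on the unit, and press the front cover down flat on the rim against the brass spring strip. Finish while still holding it pressed flat, ready for a colleague to put in the screws: do not let go. Leave the other things on the bench where they are.

Things in the scene. Friction and masses are not known exactly. Their poses are not given: they have to be found in the camera images.
- housing: Open finned aluminium power unit fixed on the bench, 240 mm long (x) by 150 mm wide (y). Origin: centre of its underside; x points from the front panel to the hinged rear cover, z up. The front bay (x -120 to -4 mm) is open on top; its level rim, 18 mm wide along both sides and the front, and the tongue shelf across its rear end (x -38 to -4 mm) are 70 mm above the bench.
- stop_mid (a point): Middle of the foot of the 7 mm step behind the tongue shelf (housing x = -4 mm, 70 mm up): the stop for the front cover, where the lower corner of its tongue edge belongs when home. Axes as the housing's. The cover then nearly reaches the front panel, with 5 mm of rim showing at each side.
- lap_cover (a joint): Hinge of the rear cover (grey vented sheet, 150 mm wide, 3 mm thick, 0.3 kg) along the back of the unit, in rad: 0 = shut, positive = front edge lifted (1.5 mm per 0.01 rad). Only its weight holds it down. Shut, its underside is 77 mm above the bench: it laps over the tongue shelf, leaving a slot 7 mm high for the 3 mm front cover.
- lap_edge (a point): Middle of the front edge of the rear cover, 25.5 mm forward of the stop (housing x = -29.5 mm). Its last 8 mm are bent up a little as a lead-in: the edge's underside is about 79 mm above the bench.
- strip (a joint): Brass spring contact strip in the front rim (96 mm along y, 7 mm wide, at housing x = -109 mm), in m: 0 = standing 5 mm above the rim, 0.005 = pressed level with it. It starts to yield at 3.6 N and is level at 8 N; it pushes the cover's front edge up again unless that is held down.
- cover: Loose front cover, a flat plate 112 mm (x) by 140 mm (y), 3 mm thick, 0.11 to 0.23 kg; it starts flat on the bench left or right of the unit, its x within 0.35 rad of the robot's x. Origin: centre of its underside, z up. The +x edge is the tongue edge, a bare metal band 18 mm wide; the rest is grey, with two screw holes at the -x (front) corners.
- cover_handle (a point): Middle of the bar of the black handle on the front cover, 29.5 mm above the cover's underside, 14 mm from its centre towards the front (-x) edge. The flat-sided bar is 78 mm long (cover's y), 10 mm thick (x) and 15 mm high (22 to 37 mm above the underside), open below between two end feet.
- cover_tongue (a point): Middle of the lower corner of the front cover's tongue edge, 56 mm from the cover's centre along its +x; axes as the cover's.
- tray: Blue plastic parts tray with one divider, 110 x 140 x 30 mm; it lies on the other side of the power unit from the front cover. Not part of the job. Origin: centre of its underside.
- spool: Green and silver spool of solder, 56 mm across, 40 mm high, standing on its flange. Not part of the job. Origin: centre of its underside.
- cutters: Flush cutters with red grips, 125 mm long, lying flat. Not part of the job.
- screwdriver: Screwdriver lying on the bench, along its own x axis. Not part of the job.
- paper_cup: Black paper cup with a white lid, 80 mm across, 94 mm high. Not part of the job. Origin: centre of its underside.
- screw_dish: Round steel dish of small screws, 84 mm across, 18 mm high. Not part of the job. Origin: centre of its underside.
Things that resemble listed ones, but are neither listed nor needed, are in the scene too. Leave any green look-alike of the cover alone.

How it is judged (in metres and radians):
On the way, in this order (a step that is already met when the one before it is completed fails the run):
1. the front cover is picked up, its handle more than 90 mm above the bench (height (world z) of cover_handle above 0.09 m and contact force between the fingers and cover above 0.5 N), for 0.1 s.
2. its tongue edge lies at least 12 mm in under the lapping edge, the rear cover still down (x of cover_tongue in the frame of housing above -0.0175 m and z of cover_tongue in the frame of housing between 0.066 and 0.0745 m and value of joint lap_cover below 0.015 rad), for 0.2 s.
At the end, for the whole second after the job is handed in: Tongue edge at least 12 mm in under the lapping edge, on the shelf to 4.5 mm, centred to 8 mm, square to 0.06 rad; rear cover shut to 0.015 rad (2 mm at its edge); front cover level to 0.03 rad, spring strip pressed in over 3.5 mm of 5; the robot still holding it, touching with over 2 N (all of step 2 and y of cover_tongue in the frame of housing between -0.008 and 0.008 m and angle between the x axis of cover and the x axis of housing, either way round below 0.06 rad and angle between cover's own z axis and vertical below 0.03 rad and value of joint strip above 0.0035 m and contact force between any of the fingers, the arm and cover above 2 N); the arm keeps its last pose, push and grip.
It fails at once if the rear cover is lifted: more than 0.04 rad, about 6 mm at its front edge (value of joint lap_cover above 0.04 rad).
It fails at once if another thing on the bench is moved by more than 30 mm (distance of any of tray, spool, cutters, screwdriver, paper_cup, screw_dish from where it was at the start of the episode above 0.03 m).
It also fails if it takes over 42 s, if anything falls off the work surface, if the arm or the gripper's body presses on something with over 40 N, if the wrist force passes 120 N, or if a joint passes its speed limit or range.

## Working session

There is one attempt and no reset: what is moved stays moved. The work goes in short steps, Python scripts to look and compute and a tool call to move; the robot and the scene stay as the last step left them, time stands still between calls to the robot, and variables do not carry over. Pictures are saved under pics/ and viewed, at most 10 in all, crops included, and the job is handed in when it is done.

Besides the shell and the picture viewer there is one more tool, called after "Emit:" by a JSON object that holds its "fn" and its "kwargs". step_arm: Moves the arm, as the interface text tells. Its arguments: {"type":"object","properties":{"series":{"type":"array"},"hand":{"type":"number"}},"required":["series"]}

```bash
mkdir -p pics; cat > h.py <<'E'
import numpy as np, cv2
from station import status, camera, order
def cam(name):
    s=status.observe(); c=camera(name)
    if name=="wrist":
        T=np.eye(4); T[:3,:3]=np.array(s["ee_rot"]); T[:3,3]=s["eef_pos"]
        c["world_to_cam"]=np.linalg.inv(T@np.array(c["hand_eye"]))
    return c
def ray(c,uv):
    K=np.array(c["camera_matrix"],float); d=np.array(c["dist"],float)
    p=cv2.undistortPoints(np.array(uv,float).reshape(-1,1,2),K,d).reshape(-1,2)
    M=np.linalg.inv(np.array(c["world_to_cam"]))
    D=np.c_[p[:,0],-p[:,1],-np.ones(len(p))]@M[:3,:3].T
    return M[:3,3],D
def onz(c,uv,z):
    o,D=ray(c,uv); return o+D*((z-o[2])/D[:,2])[:,None]
def tri(cs,uvs):
    A=np.zeros((3,3));b=np.zeros(3);L=[]
    for c,uv in zip(cs,uvs):
        o,D=ray(c,[uv]);d=D[0]/np.linalg.norm(D[0]);P=np.eye(3)-np.outer(d,d);A+=P;b+=P@o;L.append((o,P))
    x=np.linalg.solve(A,b); return x,[np.linalg.norm(P@(x-o)) for o,P in L]
def proj(c,X):
    W=np.array(c["world_to_cam"]);X=np.atleast_2d(X);q=X@W[:3,:3].T+W[:3,3]
    q=q*[1,-1,-1]
    return cv2.projectPoints(q.reshape(-1,1,3),np.zeros(3),np.zeros(3),np.array(c["camera_matrix"],float),np.array(c["dist"],float))[0].reshape(-1,2)
def save(n,img,s=1):
    cv2.imwrite("pics/"+n+".png",cv2.resize(img,None,fx=s,fy=s,interpolation=cv2.INTER_CUBIC)[:,:,::-1])
E
python3 - <<'E'
from h import *
import pickle
d={n:cam(n) for n in("scene","side","wrist")}
pickle.dump(d,open("c0.pkl","wb"))
for n in d: save(n,d[n]["img"],1.4)
s=status.observe();print(s["eef_pos"],s["ee_rot"],s["force"],s["t"])
E
```

```text
[236.27904276 631.84328163 221.92078797] [[-9.36662758e-01  3.50232428e-01 -3.53797815e-04]
 [ 3.50232585e-01  9.36661870e-01 -1.29496522e-03]
 [-1.22149890e-04 -1.33685722e-03 -9.99999099e-01]] [-0.530308   -0.97798474  0.31993787] 0.15
```

View pics/scene.png

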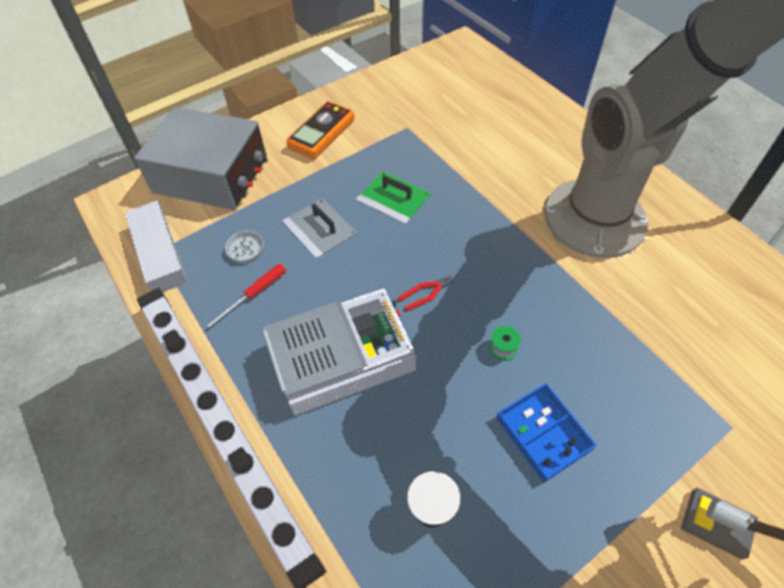

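View pics/side.png

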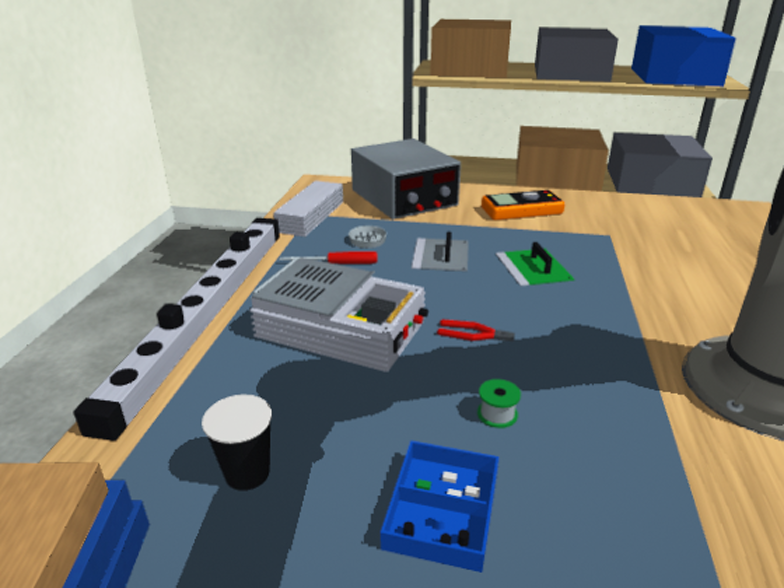

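The scene view shows two cover candidates: a grey one with a black handle at about (320,226) and a green look-alike at about (395,195). The grey one, with its bare band on the far side, fits the description. The unit is at about (340,350), the tray on its other side at (545,430). I'll confirm with a crop.

```bash
python3 - <<'E'
from h import *
import pickle
d=pickle.load(open("c0.pkl","rb"))
a=cv2.resize(d["scene"]["img"][135:300,180:305],None,fx=3.6,fy=3.6,interpolation=cv2.INTER_CUBIC)
b=cv2.resize(d["side"]["img"][155:270,172:342],None,fx=2,fy=2,interpolation=cv2.INTER_CUBIC)
C=np.zeros((600,800,3),np.uint8);C[:594,:450]=a[:594,:450];C[:230,455:795]=b
save("crop",C)
E
```

```text
(no output)
```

View pics/crop.png

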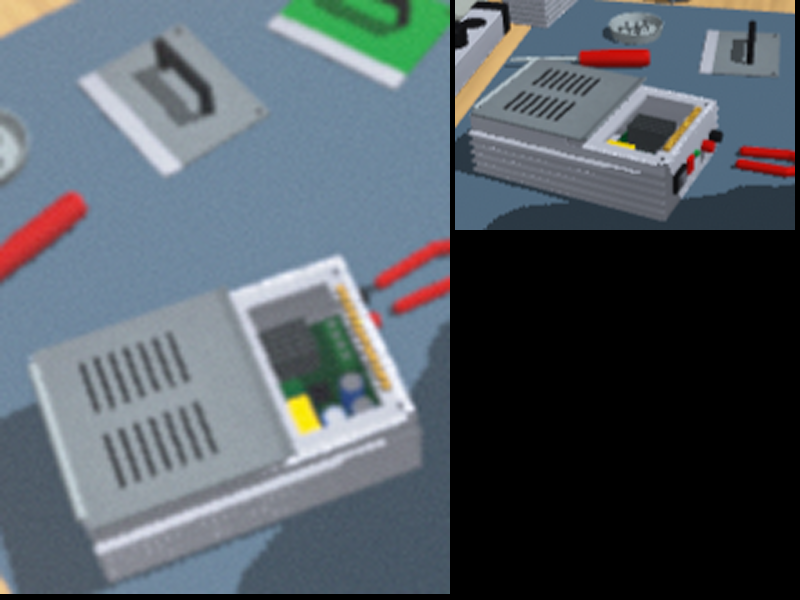

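The crop shows the grey cover: bare band corners at crop (80,82) and (170,174), handle bar at about (185,72). The unit's front rim corners are at (342,258) and (412,410), and the lap edge runs from (230,292) to (297,460). The grey cover is confirmed as the target.

```bash
python3 - <<'E'
from h import *
import pickle
d=pickle.load(open("c0.pkl","rb"));S,D=d["scene"],d["side"]
f=lambda p:np.array(p,float)/3.6+[180,135]
g=lambda p:(np.array(p,float)-[455,0])/2+[172,155]
np.set_printoptions(precision=1,suppress=True)
c=onz(S,f([(80,82),(170,174),(267,110),(182,28)]),3);print("cover",c,c.mean(0))
h=onz(S,f([(342,258),(412,410)]),70);print("front rim",h)
l=onz(S,f([(230,292),(297,460)]),81);print("lap",l)
r=onz(S,f([(33,357),(90,515)]),80);print("rear",r)
print("handle top",onz(S,f([(160,42),(210,95)]),37))
print("tri handle",tri([S,D],[f((184,68)),g((752,24))]))
print("tri front corners",tri([S,D],[f((342,258)),g((718,100))]),tri([S,D],[f((412,410)),g((667,163))]))
print("obj scr/dish/cutters",onz(S,np.array([[245,247],[265,280],[420,295],[397,300]])/1.4,10))
E
```

```text
cover [[ 586.8 -410.8    3. ]
 [ 575.2 -273.6    3. ]
 [ 469.8 -284.1    3. ]
 [ 479.  -412.6    3. ]] [ 527.7 -345.3    3. ]
front rim [[531.1 -77.4  70. ]
 [565.5  58.6  70. ]]
lap [[619.2 -94.7  81. ]
 [655.8  48.4  81. ]]
rear [[ 764.3 -131.8   80. ]
 [ 791.8    0.6   80. ]]
handle top [[ 516.7 -379.4   37. ]
 [ 513.7 -301.1   37. ]]
tri handle (array([ 516.2, -333. ,   50. ]), [np.float64(4.332123898629282), np.float64(4.332123898629311)])
tri front corners (array([529.8, -78.4,  69.7]), [np.float64(1.250536881256196), np.float64(1.2505368812561757)]) (array([564.6,  57.6,  68.6]), [np.float64(0.4950066410910671), np.float64(0.4950066410911597)])
obj scr/dish/cutters [[ 694.5 -388.    10. ]
 [ 700.8 -281.7   10. ]
 [ 458.8  -58.3   10. ]
 [ 504.3  -76.1   10. ]]
```

Emit:
{"fn": "step_arm", "kwargs": {"series": [[0,0,0,0.163],[0,0,0,0.163],[0,0,0,0.163],[0,0,0,0.163],[0,0,0,0.163],[0,0,0,0.163],[0,0,0,0.163],[-50,28,0,0],[-50,28,0,0],[-50,28,0,0],[-50,28,0,0],[-50,28,0,0],[-50,28,0,0],[-50,28,0,0],[-50,28,0,0]], "hand": 60}}

```text
t: 2.02
eef_pos: [489.2, 247.8, 222.7]
ee_rot: [[-0.072, 0.997, -0.0], [0.997, 0.072, 0.0], [0.0, -0.0, -1.0]]
force: [0.4, 0.4, 0.6]
grip_width: 59.8
grip_force: 0.0
```

Emit:
{"fn": "step_arm", "kwargs": {"series": [[-50,0,0,0],[-50,0,0,0],[-50,0,0,0],[-50,0,0,0],[-50,0,0,0],[-30,0,0,0],[0,0,0,0],[0,0,0,0]]}}

```text
t: 3.02
eef_pos: [508.6, -28.8, 222.5]
ee_rot: [[-0.073, 0.997, -0.0], [0.997, 0.073, 0.0], [0.001, -0.0, -1.0]]
force: [-0.4, 0.3, 0.4]
grip_width: 60.0
grip_force: 0.0
```

```bash
python3 - <<'E'
from h import *
import pickle
c=cam("wrist");pickle.dump(c,open("w1.pkl","wb"));save("w1",c["img"],1.4)
s=status.observe();print(s["eef_pos"],s["ee_rot"][0],s["t"],np.round(s["joints"],0))
E
```

```text
[508.6294128  -28.43415258 222.44892685] [-7.37865910e-02  9.97273939e-01 -4.80120497e-04] 3.075 [-32.  13.  33. 113.  -8.  56.   9.]
```

View pics/w1.png

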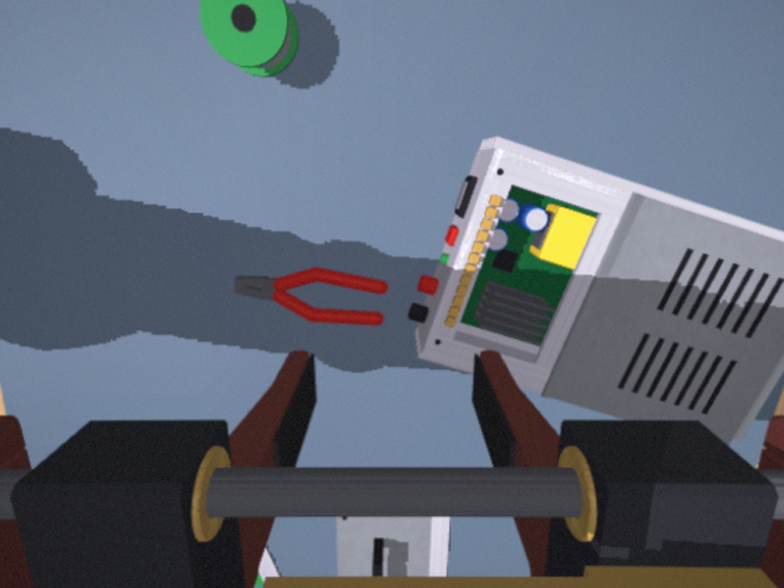

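The wrist view shows the unit clearly: screw holes at (500,172) and (438,342), lap edge corners at (634,193) and (543,393). The cutters are in front of it at (310,297), and the cover is at the bottom at (385,545).

```bash
python3 - <<'E'
from h import *
import pickle
np.set_printoptions(precision=1,suppress=True)
c=pickle.load(open("w1.pkl","rb"));S=pickle.load(open("c0.pkl","rb"))["scene"]
hl=onz(c,np.array([[500,172],[438,342]])/1.4,70);lp=onz(c,np.array([[634,193],[543,393]])/1.4,82)
for n,p in(("holes",hl),("lap",lp)):
    v=p[0]-p[1];print(n,p,p.mean(0),np.linalg.norm(v),np.degrees(np.arctan2(-v[0],v[1])))
v=lp.mean(0)-hl.mean(0);print("axis",v,np.degrees(np.arctan2(v[1],v[0])))
f=lambda p:np.array(p,float)/3.6+[180,135]
for a,b in(((634,193),(297,460)),((543,393),(230,292))): print(tri([c,S],[np.array(a)/1.4,f(b)]))
print("cover",onz(c,np.array([[378,555]])/1.4,37), "camera",np.linalg.inv(c["world_to_cam"])[:3,3])
E
```

```text
holes [[572.1  49.1  70. ]
 [544.  -71.8  70. ]] [558.  -11.3  70. ] 124.06384552312352 -13.072537249149171
lap [[ 655.2   42.4   82. ]
 [ 621.6 -100.5   82. ]] [638.4 -29.   82. ] 146.86167146145223 -13.236596769424283
axis [ 80.3 -17.7  12. ] -12.420126013346954
(array([656. ,  44.4,  77.4]), [np.float64(2.4833422875114284), np.float64(2.483342287511274)])
(array([619.9, -96.5,  83.6]), [np.float64(2.9344781886935865), np.float64(2.934478188693664)])
cover [[ 514.2 -298.7   37. ]] camera [502.8  51.2 384.8]
```

Emit:
{"fn": "step_arm", "kwargs": {"series": [[-50,0,0,0],[-50,0,0,0],[-50,0,0,0],[-50,0,0,0],[-50,0,0,0],[-50,0,0,0],[-10,-10,0,0],[0,0,0,0],[0,0,0,0]]}}

```text
t: 4.2
eef_pos: [522.0, -337.2, 222.4]
ee_rot: [[-0.075, 0.997, 0.0], [0.997, 0.075, 0.002], [0.002, 0.0, -1.0]]
force: [-0.1, 1.1, -0.3]
grip_width: 59.9
grip_force: 0.0
```

```bash
python3 - <<'E'
from h import *
import pickle
c=cam("wrist");pickle.dump(c,open("w2.pkl","wb"));save("w2",c["img"],1.4)
s=status.observe();print(s["eef_pos"],s["ee_rot"][0],s["t"],np.round(s["joints"],0))
E
```

```text
[ 522.04325212 -337.23582243  222.53123503] [-7.51732469e-02  9.97170438e-01  3.15851626e-04] 4.25 [ -0.  26.  37.  99. -17.  62.  47.]
```

View pics/w2.png

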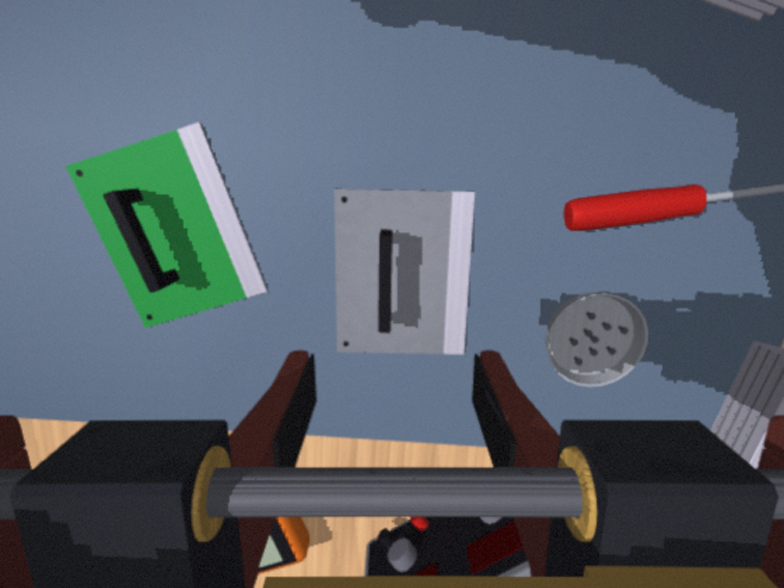

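The wrist view shows the whole grey cover: corners (335,189), (474,192), (464,354), (338,352), with the bar from (386,231) to (384,332). The dish at (597,338) and the green look-alike at (165,220) are clear of the gripper.

```bash
python3 - <<'E'
from h import *
import pickle
np.set_printoptions(precision=1,suppress=True)
c=pickle.load(open("w2.pkl","rb"));S=pickle.load(open("c0.pkl","rb"))["scene"]
p=onz(c,np.array([[335,189],[474,192],[464,354],[338,352],[344.5,199.5],[346,344]])/1.4,3);print(p,p[:4].mean(0))
a=lambda v:np.degrees(np.arctan2(v[1],v[0]))
print("yaw",a(p[1]-p[0]),a(p[2]-p[3]),a(p[1]-p[2])-90,a(p[0]-p[3])-90)
b=onz(c,np.array([[386,231],[384,332]])/1.4,37);print("bar",b,b.mean(0),np.linalg.norm(b[0]-b[1]),a(b[0]-b[1])-90)
f=lambda p:np.array(p,float)/3.6+[180,135]
print("tri bar ends",tri([c,S],[np.array([386,231])/1.4,f((210,95))]),tri([c,S],[np.array([384,332])/1.4,f((160,42))]))
E
```

```text
[[ 471.1 -282.1    3. ]
 [ 581.7 -276.     3. ]
 [ 590.5 -415.4    3. ]
 [ 479.4 -422.     3. ]
 [ 479.  -289.7    3. ]
 [ 486.  -413.9    3. ]] [ 530.7 -348.9    3. ]
yaw 3.1601795830403945 3.3883814783431907 3.6006884858667405 3.3792316088800334
bar [[ 514.1 -307.4   37. ]
 [ 518.3 -387.4   37. ]] [ 516.2 -347.4   37. ] 80.15019195024517 2.970341966705263
tri bar ends (array([ 512.6, -307.5,   30.2]), [np.float64(1.739188898639945), np.float64(1.7391888986401243)]) (array([ 516. , -388.3,   29.5]), [np.float64(2.922146628071909), np.float64(2.9221466280721513)])
```

Emit:
{"fn": "step_arm", "kwargs": {"series": [[-10.4,-6.3,0,0.017],[0,0,50,0],[0,0,50,0],[0,0,40,0],[0,0,30,0],[0,0,20,0],[0,0,13,0],[0,0,8,0],[0,0,0,0],[0,0,0,0]]}}

```text
t: 5.5
eef_pos: [516.0, -351.0, 12.4]
ee_rot: [[-0.055, 0.998, 0.001], [0.998, 0.055, -0.001], [-0.001, 0.001, -1.0]]
force: [0.4, 0.0, 0.9]
grip_width: 59.7
grip_force: 0.0
```

Emit:
{"fn": "step_arm", "kwargs": {"series": [[0,0,0,0],[0,0,0,0],[0,0,0,0],[0,0,0,0],[0,0,0,0],[0,0,0,0]], "hand": 0}}

```text
t: 6.25
eef_pos: [515.5, -350.6, 11.6]
ee_rot: [[-0.055, 0.998, 0.0], [0.998, 0.055, 0.0], [0.0, 0.0, -1.0]]
force: [-0.0, 0.1, -0.4]
grip_width: 9.8
grip_force: 30.0
```

Emit:
{"fn": "step_arm", "kwargs": {"series": [[0,0,-10,0],[0,0,-25,0],[0,0,-30,0],[0,0,-30,0],[0,0,-15,0],[0,0,0,0.071],[0,0,0,0.071],[0,0,0,0.071],[0,0,0,0.071],[0,0,0,0]]}}

```text
t: 7.5
eef_pos: [515.2, -350.2, 121.2]
ee_rot: [[0.226, 0.974, -0.001], [0.974, -0.226, 0.0], [0.0, -0.001, -1.0]]
force: [0.1, -0.9, -1.4]
grip_width: 9.8
grip_force: 30.0
```

Emit:
{"fn": "step_arm", "kwargs": {"series": [[20,-4,0,0],[30,-5,0,0],[30,-5,0,0],[30,-5,0,0],[30,-5,0,0],[30,-5,0,0],[30,-5,0,0],[30,-5,0,0],[30,-5,0,0],[30,-5,0,0],[30,-5,0,0],[18.5,-5.2,0,0],[0,0,0,0],[0,0,0,0],[0,0,0,0]]}}

```text
t: 9.38
eef_pos: [534.6, -9.0, 121.8]
ee_rot: [[0.229, 0.973, 0.0], [0.973, -0.229, -0.0], [-0.0, 0.0, -1.0]]
force: [-0.4, -0.8, -1.8]
grip_width: 10.0
grip_force: 30.0
```

```bash
python3 - <<'E'
from h import *
import pickle
c=cam("wrist");pickle.dump(c,open("w3.pkl","wb"));save("w3",c["img"],1.4)
s=status.observe();print(s["eef_pos"],s["ee_rot"],s["t"],s["force"],s["wrist_torque"],np.round(s["joints"],0),s["grip_width"])
E
```

```text
[534.64473561  -8.83271802 121.75623418] [[ 2.28855068e-01  9.73460492e-01  1.70839889e-04]
 [ 9.73460460e-01 -2.28855000e-01 -3.48254387e-04]
 [-2.99914324e-04  2.46005659e-04 -9.99999925e-01]] 9.425 [-0.04807388  0.10916466 -1.11317409] [-0.05667212  0.10439059  0.00965408] [-37.  26.  40. 116. -23.  46.   3.] 9.314467832150955
```

View pics/w3.png

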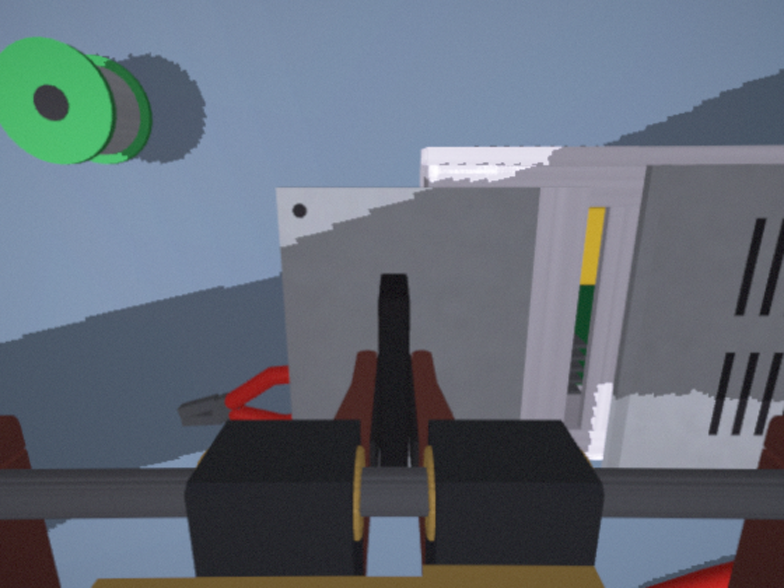

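The held cover is in the foreground: front +y corner (277,188), band start from (541,188) to (522,418), tongue edge from about (591,187) to (568,400). The lap edge runs from (648,166) to (608,467).

```bash
python3 - <<'E'
from h import *
import pickle
np.set_printoptions(precision=1,suppress=True)
c=pickle.load(open("w3.pkl","rb"))
tcp=np.array([534.6,-8.8,121.8]);th=np.radians(-13.23);u=np.array([np.cos(th),np.sin(th),0]);n=np.array([-u[1],u[0],0])
fr=lambda P:np.c_[(P-tcp)@u,(P-tcp)@n,P[:,2]]
a=lambda v:np.degrees(np.arctan2(v[1],v[0]))
C=onz(c,np.array([[277,188],[300,210],[541,188],[522,418],[591,187],[568,400],[282,277],[295,418]])/1.4,113)
print("cover rel tcp (u,n)",fr(C)); 
for i,j in((2,3),(4,5),(0,7)): print("cover yaw err",a(fr(C)[i]-fr(C)[j])-90)
print("side edge",a(fr(C)[2]-fr(C)[0]))
L=onz(c,np.array([[648,166],[608,467]])/1.4,82);print("lap",L,fr(L),a(fr(L)[0]-fr(L)[1])-90)
R=onz(c,np.array([[427,148],[700,147]])/1.4,70);print("rim side",fr(R),a(fr(R)[1]-fr(R)[0]))
# predictions from w1
P=np.array([[655.2,42.4,82],[621.6,-100.5,82],[572.1,49.1,70]]);print("w1",fr(P));print(proj(c,P)*1.4)
E
```

```text
cover rel tcp (u,n) [[-41.8  70.5 113. ]
 [-34.1  62.8 113. ]
 [ 52.2  70.6 113. ]
 [ 52.9 -21.9 113. ]
 [ 69.8  70.9 113. ]
 [ 70.9 -13.6 113. ]
 [-42.3  37.9 113. ]
 [-40.9 -22.  113. ]]
cover yaw err 0.4243603422966231
cover yaw err 0.7236002510751831
cover yaw err 0.543704606861894
side edge 0.049481220982793596
lap [[654.4  42.7  82. ]
 [623.9 -99.6  82. ]] [[104.9  77.6  82. ]
 [107.7 -68.   82. ]] 1.1297494573419442
rim side [[ 14.2  85.1  70. ]
 [132.   85.1  70. ]] 0.010817480270850482
w1 [[105.7  77.4  82. ]
 [105.7 -69.4  82. ]
 [ 23.3  64.9  70. ]]
[[650.  166.3]
 [603.5 469.4]
 [446.1 195.5]]
```

Emit:
{"fn": "step_arm", "kwargs": {"series": [[3,12,0,0],[0,12,0,0],[0,0,10,0],[0,0,10,0],[0,0,8,0],[0,0,5,0],[0,0,3,0],[0,0,0,0],[0,0,0,0]]}}

```text
t: 10.55
eef_pos: [558.5, -10.0, 85.9]
ee_rot: [[0.227, 0.974, -0.0], [0.974, -0.227, 0.0], [0.0, -0.0, -1.0]]
force: [-3.5, -0.1, 2.3]
grip_width: 9.4
grip_force: 30.0
```

```bash
python3 - <<'E'
from h import *
s=status.observe();print(s["eef_pos"],s["ee_rot"],s["t"],s["force"],s["wrist_torque"])
E
```

```text
[558.51249737 -10.0014951   85.92148271] [[ 2.27060176e-01  9.73880678e-01 -3.18145800e-04]
 [ 9.73880690e-01 -2.27060062e-01  3.60160013e-04]
 [ 2.78514673e-04 -3.91614047e-04 -9.99999885e-01]] 10.55 [-3.5139451  -0.14344861  2.27243076] [-0.01832735  0.720749   -0.01339729]
```

```bash
python3 - <<'E'
from h import *
import pickle
c=cam("wrist");d=cam("side");pickle.dump((c,d),open("w4.pkl","wb"))
C=np.zeros((560,800,3),np.uint8)
C[:560,:410]=cv2.resize(c["img"][80:360,355:560],None,fx=2,fy=2,interpolation=cv2.INTER_CUBIC)
C[:396,412:800]=cv2.resize(d["img"][150:282,175:304],(388,396),interpolation=cv2.INTER_CUBIC)
save("w4",C)
E
```

```text
(no output)
```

View pics/w4.png

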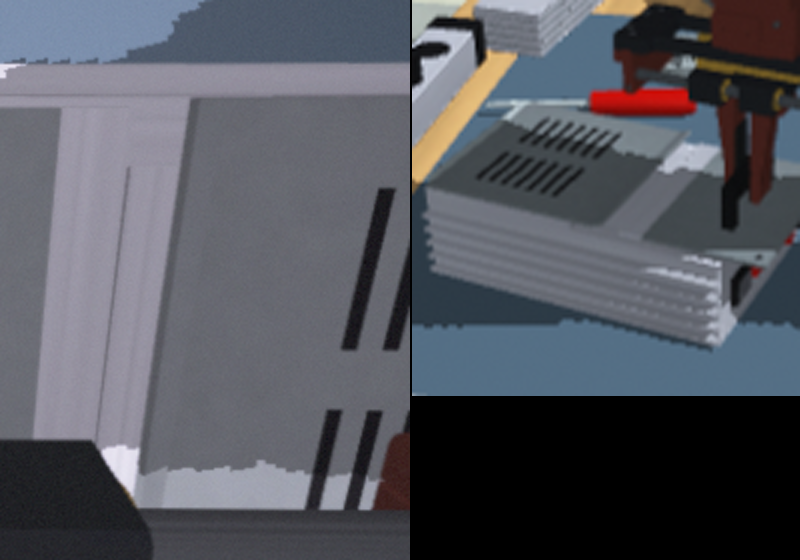

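The tongue edge, the fine line from (128,167) to (98,440), stands parallel to the lap edge, from (192,97) to (140,470), and about 11 mm in front of it. The rear cover is shut. Next I lower a little and slide in.

Emit:
{"fn": "step_arm", "kwargs": {"series": [[0,0,2.3,0],[0,0,0,0],[0,3,0,0],[0,3,0,0],[0,3,0,0],[0,3,0,0],[0,0,0,0]]}}

```text
t: 11.52
eef_pos: [571.0, -12.8, 83.4]
ee_rot: [[0.227, 0.974, 0.001], [0.974, -0.227, -0.0], [0.0, 0.001, -1.0]]
force: [-3.0, 0.7, 4.4]
grip_width: 9.7
grip_force: 30.0
```

Emit:
{"fn": "step_arm", "kwargs": {"series": [[0,3,0,0],[0,3,0,0],[0,3,0,0],[0,3,0,0],[0,0,0,0]]}}

```text
t: 12.15
eef_pos: [582.7, -15.6, 83.4]
ee_rot: [[0.227, 0.974, 0.001], [0.974, -0.227, -0.0], [-0.0, 0.001, -1.0]]
force: [-3.0, 0.9, 5.1]
grip_width: 10.1
grip_force: 30.0
```

Emit:
{"fn": "step_arm", "kwargs": {"series": [[0,2,0,0],[0,2,0,0],[0,2,0,0],[0,0,0,0]]}}

```text
t: 12.65
eef_pos: [588.2, -16.9, 83.4]
ee_rot: [[0.227, 0.974, 0.0], [0.974, -0.227, -0.0], [-0.0, 0.0, -1.0]]
force: [-2.9, 1.0, 4.2]
grip_width: 9.5
grip_force: 30.0
```

```bash
python3 - <<'E'
from h import *
import pickle
c=cam("wrist");d=cam("side");pickle.dump((c,d),open("w5.pkl","wb"))
C=np.zeros((560,800,3),np.uint8)
C[:560,:410]=cv2.resize(c["img"][80:360,355:560],None,fx=2,fy=2,interpolation=cv2.INTER_CUBIC)
C[:396,412:800]=cv2.resize(d["img"][150:282,175:304],(388,396),interpolation=cv2.INTER_CUBIC)
save("w5",C)
E
```

```text
(no output)
```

View pics/w5.png

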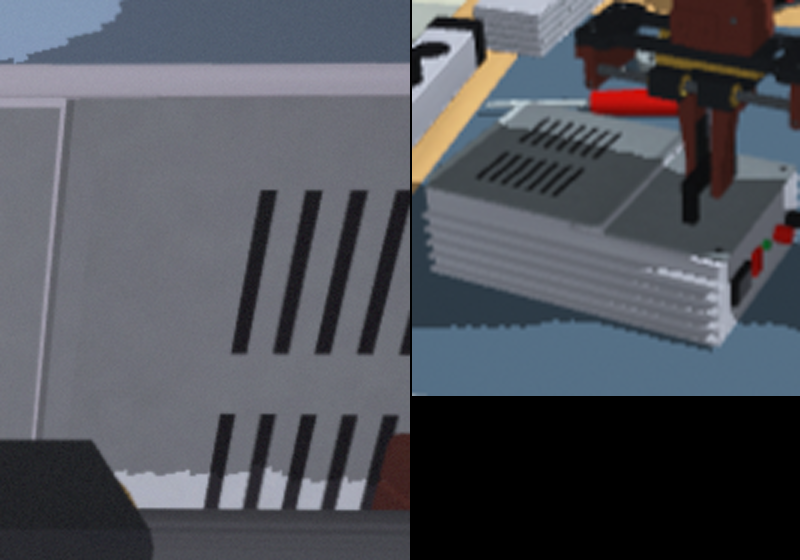

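Only a thin sliver of bare metal, from (58,105) to (38,440), shows in front of the parallel lap edge. The tongue is under and the rear cover is still shut. I'll push on to the stop.

Emit:
{"fn": "step_arm", "kwargs": {"series": [[0,2,0,0],[0,2,0,0],[0,0,0,0]]}}

```text
t: 13.12
eef_pos: [592.1, -17.8, 83.3]
ee_rot: [[0.227, 0.974, 0.0], [0.974, -0.227, -0.0], [-0.0, 0.0, -1.0]]
force: [-2.9, 0.8, 3.8]
grip_width: 9.7
grip_force: 30.0
```

Emit:
{"fn": "step_arm", "kwargs": {"series": [[0,1,0,0],[0,1,0,0],[0,0,0,0]]}}

```text
t: 13.5
eef_pos: [593.9, -18.2, 83.4]
ee_rot: [[0.227, 0.974, 0.0], [0.974, -0.227, 0.0], [0.0, 0.0, -1.0]]
force: [-3.9, 0.8, 5.0]
grip_width: 9.8
grip_force: 30.0
```

Emit:
{"fn": "step_arm", "kwargs": {"series": [[0,1,0,0],[0,1,0,0],[0,0,0,0]]}}

```text
t: 13.88
eef_pos: [595.4, -18.6, 83.2]
ee_rot: [[0.227, 0.974, -0.001], [0.974, -0.227, 0.0], [0.0, -0.001, -1.0]]
force: [-4.7, 1.3, 5.0]
grip_width: 9.9
grip_force: 30.0
```

Emit:
{"fn": "step_arm", "kwargs": {"series": [[0,0,1,0],[0,0,1,0],[0,0,0,0],[0,0,0,0]]}}

```text
t: 14.38
eef_pos: [595.2, -18.6, 81.9]
ee_rot: [[0.227, 0.974, -0.001], [0.974, -0.227, 0.001], [0.001, -0.001, -1.0]]
force: [-8.2, 2.2, 11.7]
grip_width: 9.5
grip_force: 30.0
```

Emit:
{"fn": "step_arm", "kwargs": {"series": [[0,0,1,0],[0,0,1,0],[0,0,0,0],[0,0,0,0]]}}

```text
t: 14.88
eef_pos: [595.0, -18.5, 81.5]
ee_rot: [[0.227, 0.974, -0.001], [0.974, -0.227, 0.002], [0.002, -0.002, -1.0]]
force: [-14.2, 3.4, 28.3]
grip_width: 9.8
grip_force: 30.0
```

Emit:
{"fn": "step_arm", "kwargs": {"series": [[0,0,1,0],[0,0,1,0],[0,0,0,0],[0,0,0,0]]}}

```text
t: 15.38
eef_pos: [595.1, -18.5, 81.0]
ee_rot: [[0.228, 0.974, -0.001], [0.974, -0.228, 0.004], [0.003, -0.002, -1.0]]
force: [-20.0, 4.1, 43.9]
grip_width: 9.7
grip_force: 30.0
```

Emit:
{"fn": "step_arm", "kwargs": {"series": [[0,-1,0,0],[0,0,0,0],[0,0,0,0]]}}

```text
t: 15.75
eef_pos: [595.1, -18.5, 81.0]
ee_rot: [[0.228, 0.974, 0.001], [0.974, -0.228, 0.003], [0.003, 0.0, -1.0]]
force: [-17.8, 3.3, 39.5]
grip_width: 9.9
grip_force: 30.0
```

```bash
python3 - <<'E'
from h import *
import pickle
c=cam("wrist");d=cam("side");pickle.dump((c,d),open("w6.pkl","wb"))
C=np.zeros((600,800,3),np.uint8)
C[:300,:]=cv2.resize(c["img"][95:245,130:530],None,fx=2,fy=2,interpolation=cv2.INTER_CUBIC)
C[300:,:]=cv2.resize(d["img"][195:255,190:350],None,fx=5,fy=5,interpolation=cv2.INTER_CUBIC)
save("w6",C)
s=status.observe();print(s["eef_pos"],s["force"],s["wrist_torque"])
E
```

```text
[595.0781465  -18.43806308  80.99872739] [-17.16654651   3.28961097  40.33776911] [7.32305585e-01 3.87441070e+00 2.59104766e-03]
```

View pics/w6.png

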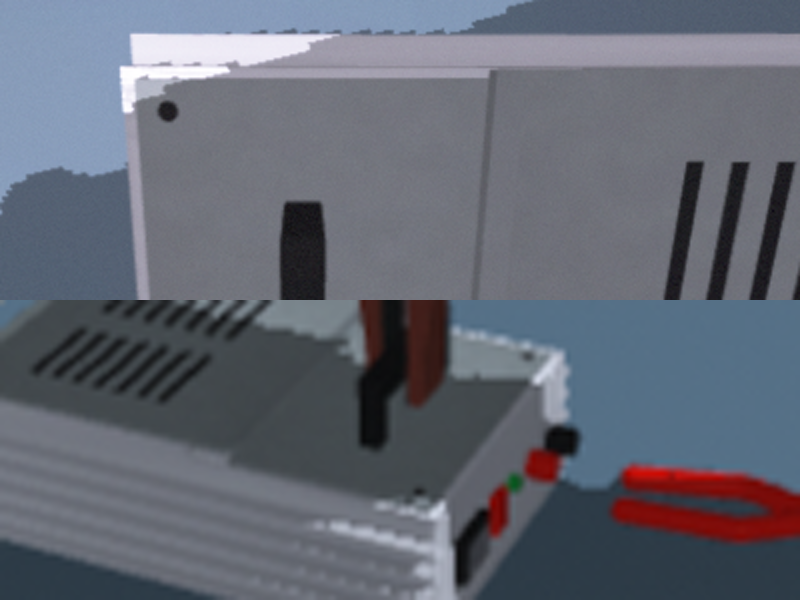

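The picture shows the cover flush: front edge inside the front rim at (135,78), hole at (168,111), and side and front rim strips showing evenly. The rear cover is shut. To check pitch, I compare the hole's position in the tool-fixed camera with that of the level lift.

```bash
python3 - <<'E'
from h import *
import pickle
np.set_printoptions(precision=2,suppress=True)
L={"w3":pickle.load(open("w3.pkl","rb")),"w4":pickle.load(open("w4.pkl","rb"))[0],"w5":pickle.load(open("w5.pkl","rb"))[0],"w6":pickle.load(open("w6.pkl","rb"))[0]}
for k,c in L.items():
    g=c["img"].astype(float).mean(2)
    p=g[142:159,206:223];w=np.clip(np.median(p)*0.75-p,0,None);yy,xx=np.mgrid[142:159,206:223]
    u,v=(w*xx).sum()/w.sum(),(w*yy).sum()/w.sum()
    q=g[190:206,258:306];  # handle top end
    hx=(np.clip(70-q,0,None)*np.arange(258,306)).sum()/np.clip(70-q,0,None).sum()
    print(k,u,v,hx,np.array([ (c["camera_matrix"][0][0])]))
c=L["w6"]; u3=np.array([[300/1.4,210/1.4]])
# sensitivity: hole, tilt about grasp line by 0.01 rad (front up)
tcp=np.array([595.1,-18.5,81.0]);th=np.radians(-13.23);U=np.array([np.cos(th),np.sin(th),0]);N=np.array([-U[1],U[0],0]);Z=np.array([0,0,1])
f=lambda a,dz=0:proj(c,tcp+19*Z+N*63+U*(-34.1*np.cos(a)-27.*np.sin(a))+Z*(-27.*np.cos(a)+34.1*np.sin(a)+dz))
print("d/0.01rad",f(.01)-f(0),"d/mm up",f(0,1)-f(0))
E
```

```text
w3 213.52845727581666 150.04659706701773 280.90179580070895 [333.15]
w4 213.3794208330814 150.0226860528384 280.8233843706503 [333.15]
w5 212.9833721620757 150.12441185875477 280.564224155705 [333.15]
w6 213.47493439507736 150.22029680571893 280.92128938728524 [333.15]
d/0.01rad [[-0.66  0.07]] d/mm up [[-0.38  0.2 ]]
```

Emit:
{"fn": "step_arm", "kwargs": {"series": [[0,0,-1,0],[0,0,0,0],[0,0,0,0],[0,0,0,0]]}}

```text
t: 16.35
eef_pos: [595.1, -18.5, 81.0]
ee_rot: [[0.228, 0.974, 0.001], [0.974, -0.228, 0.002], [0.002, 0.0, -1.0]]
force: [-14.1, 2.1, 30.2]
grip_width: 9.4
grip_force: 30.0
```

```bash
python3 - <<'E'
from h import *
c=cam("wrist");g=c["img"].astype(float).mean(2)
p=g[142:159,206:223];w=np.clip(np.median(p)*0.75-p,0,None);yy,xx=np.mgrid[142:159,206:223]
print((w*xx).sum()/w.sum(),(w*yy).sum()/w.sum())
s=status.observe();print(s["eef_pos"],s["force"],s["t"])
E
```

```text
213.43007261083298 150.13850178144588
[595.03937118 -18.49241074  81.04569204] [-13.24065138   2.74117452  30.32923181] 16.4
```

The cover is level, held down with about 30 N and steady.

```bash
python3 -c "
from station import order
print(order.sign_off())"
```

```text
the job is handed in; nothing more can be done
None
```

The front cover is slid in under the lap edge and pressed flat with about 30 N, still gripped, with the rear cover looking shut in the last pictures; I handed the job in at 16.4 s, and the hand-in gave no pass/fail result.

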